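# Lay the tall tin down on the pull-out board

## Task

The green tin is too tall to stand in the lower cabinet, so lay it on the pull-out board: slide it, still upright, squarely up against the board's near edge, then tip it over that edge onto its side by pushing high on its back face. Then push it along the board until its lid end presses the orange sprung plate of the back stop in by about 5 mm, and let go so that it stays lying there, straight, touching the plate. The tin dents easily, so find edge and plate by feel and never push harder than about 15 N, and leave the tostonera, colander, salt cellar and spoon rest where they are.

Things in the scene. Friction and masses are not known exactly. Their poses are not given: they have to be found in the camera images.
- deck: Pull-out board, light wood, fixed to the table: 290 long (x) by 170 wide (y) by 14 mm thick. Origin at table level in the middle of its near edge, the 14 mm high step that serves as the stop (dark stripe just behind it); x runs along the board away from that edge, towards the back stop; z up.
- backstop: Dark wooden post fixed on the board, origin at its foot, axes as the board. It carries an orange sprung plate (110 wide, 50 mm high) facing the board's near edge. The plate is clamped at an unknown setting, its face 184 to 229 mm from that edge: find it by feel. It gives 12 mm along x on a damped spring: 1.5 N at first touch and 1.5 N more per mm; over 15 N is too much.
- tin: Green tin, white lid, 90 (x) by 100 (y) by 150 mm (z), 0.4 to 0.65 kg, balanced at its middle, too thick to grasp. Origin at the centre of its underside, z to the lid. Starts upright on the table 30 to 85 mm before the board's near edge, +x face to it, up to 0.2 rad askew. Slides if pushed low (below 60 mm), topples on the spot if pushed high without the stop. Over 20 N dents it.
- tin_top (a point): Centre of the tin's lid, 150 mm above its origin along its z.
- tin_foot (a point): Middle of the tin's lower edge on the side of the board, 45 mm from its origin along its x.
- tostonera: Wooden twin-paddle tostonera lying flat, 215 by 85 by 33 mm, bystander. Origin on the table under its middle.
- colander: Red colander, 172 mm across (210 over its handles) and 85 mm high, bystander. Origin at its underside.
- salt_cellar: Glass salt cellar with cork, 64 mm across and 78 mm high, bystander. Origin at its underside.
- spoon_rest: Blue ceramic spoon rest, 90 mm across with a short tab, 12 mm high, bystander. Origin at its underside.
Mind the look-alikes: they are no part of the job. Of the things that look like the tin, the smallest one is meant.

How it is judged:
By the outcome, as a careful person would: the job done as asked, in the order asked, and still so for the second after the job is handed in, with the robot touching nothing.
It also fails if it takes over 64 s, if anything falls off the work surface, if the arm or the gripper's body presses on something with over 40 N, if the wrist force passes 120 N, or if a joint passes its speed limit or range.

## Robot

A 6-joint arm with a two-finger parallel gripper is mounted at the origin on the work surface. World frame = base frame: x ahead of the robot, y to its left, z up, the work surface at z = 0. Lengths are in m, angles in rad, forces in N, time in s.
With the tool pointing down it reaches from about 0.4 to 0.825 m from the base axis. Payload 7 kg.
Tool frame: the origin (TCP) lies at the very end of the fingers, on their centre line; the grasp point (between the pads) lies ctrl.grip_depth behind it (ctrl.grip_depth is the distance from the TCP to the grasp point, in m); z points along the fingers, y is the direction in which the jaws open and shut (so a half turn about z gives the same grasp; the last joint's range is limited). The gripper opens to 88 mm and grips with 3 to 60 N. Pads are 19 mm wide; open, the fingers measure 130 mm over their backs; the gripper's body (78 mm by 193 mm) begins 47 mm behind the grasp point.
Start: joints at [1.392, 0.359, 0.012, 0, -1.224, -0.288], TCP at [0.304, 0.603, 0.227] pointing down, gripper open.
Joint ranges: [-3.07, 3.07], [-1.43, 2.12], [-1.02, 1.25], [-3.03, 1.67], [-3.05, -0], [-3.03, 3.03]. Speed limits (rad/s): [2.39, 2.39, 3.01, 3.14, 3.14, 3.14].

## Interface

Orientations are given as a unit quaternion [x, y, z, w].
In Python, from plant import telemetry, optics, ctrl, models gives the robot as it stands.
- The arm moves only by the shell command python3 -m crank 'ROWS' [FORCE]. ROWS is JSON, one flat list of numbers, 5 for each row, row after row: the shift along the tool's x, y, z in mm, then the turn about the tool's z in degrees, then the opening in per cent of the stroke, from 0 (shut) to 100 (fully open). In form: [dx, dy, dz, yaw, gripper, dx, dy, dz, yaw, gripper, ...]. A call has 1 to 12 rows; each row is the pose to reach, as a shift and turn from the pose measured when the call began, along the tool's axes at that moment; what a row does not reach only later rows make up. A row lasts 1/8 s, in which the tool goes at most 62.5 mm and 10.7 degrees, less where a joint would pass 70% of its speed; a pose out of reach is approached as far as the arm can. A call with a gripper value outside its range is refused whole. The fingers move at their own pace and stop on an object; FORCE is the grip in N (left out, the last holds). Time passes only in rows, so rows that repeat a pose let the fingers close. It gives the time, the measured TCP pose, the force and the opening at its end, in the units of the state.
- telemetry.observe(): the state, without advancing time (a new reading comes with each control period).
- optics.capture(name): name is "scene" or "top" or "wrist"; returns a dict with "image" (420x560x3 uint8, red, green, blue), "camera_matrix" (3x3 intrinsics, pixels), "R" (3x3) and "t" (3): a world point X has camera coordinates R X + t. Camera axes: x right, y down, z forward; pixel columns grow to the right and rows downward; lengths in m; the calibration is good to about 2 mm. A picture is of the moment at which its call begins. There is no depth.
- ctrl.finish_job(): hands the job in, once; it reports no verdict.
Trained networks look in the newest picture that a camera, given by its name, has taken for a name from the list of things; names that differ only in an ending like _2 or _b are one class to them, and where a whole thing is asked for, a point or a joint stands for the part that bears it (a point fixed in the world has none). Each returns a list of dicts, best first, with "conf" (0 to 1); they miss things now and then, are a little off and sometimes report something else, mostly with a low value. They report only what shows in the picture. A call takes as long as a camera call. They do not tell look-alikes from the thing itself.
- models.look_for(camera, thing): "location" ([x, y, z] in m, in world coordinates, good to about 4 mm: the middle of the surface that is visible of it).
The state is a dict: "time": time; "qpos": joint angles; "dq": joint speeds; "effort": joint torques, N m; "position": TCP position; "tool_rot": TCP orientation; "wrist_force": force on the tool from outside, world axes, zero at the start; "moment": the same for the moment, N m; "gripper_width": opening from 0.0 (shut) to 1.0 (fully open).
Only numpy, scipy, OpenCV 4.12 (cv2) and the standard library are available. Lean on these libraries where they do the work, as an engineer would, in place of code of your own. Each camera call takes 0.05 s, during which the arm holds its last target.

## Working session

There is one attempt and no reset: what is moved stays moved. The work goes in short steps, Python scripts to look and compute and a shell command to move; the robot and the scene stay as the last step left them, time stands still between calls to the robot, and variables do not carry over. Pictures are saved under pics/ and viewed, and the job is handed in when it is done.

```bash
ls; mkdir -p pics; python3 - <<'E'
from plant import telemetry, optics, ctrl, models
import cv2
print(telemetry.observe(), ctrl.grip_depth)
for c in ["scene","top"]:
    d=optics.capture(c); cv2.imwrite(f"pics/{c}0.png",d["image"][:,:,::-1])
    print(c,d["camera_matrix"].tolist(),d["R"].tolist(),d["t"].tolist())
    for n in ["deck","backstop","tin","tin_top","tin_foot","tostonera","colander","salt_cellar","spoon_rest"]:
        print(n,[([round(float(v),3) for v in r["location"]],round(r["conf"],2)) for r in models.look_for(c,n)])
E
```

```text
pics
{'time': 0.0, 'qpos': array([ 1.39208209e+00,  3.59380886e-01,  1.10264212e-02, -3.74857261e-04,
       -1.22409488e+00, -2.88108954e-01]), 'dq': array([ 0.00067634,  0.0006107 , -0.00061217,  0.00073925, -0.00132902,
       -0.00312023]), 'effort': array([-1.87743390e-03, -5.82716596e+01,  2.93065274e+01,  6.99745461e+00,
        6.86368949e-03, -1.67727899e-04]), 'position': array([0.30357152, 0.60231308, 0.225608  ]), 'tool_rot': array([ 9.72867849e-01, -2.31359967e-01, -1.30774694e-04,  8.34909230e-04]), 'wrist_force': array([ 0.12487584, -0.39759354, -0.13082867]), 'moment': array([ 0.02931873,  0.04978792, -0.02115125]), 'gripper_width': 0.9978435603180816} 0.0188
scene [[461.31421875273554, 0.0, 274.06234318641333], [0.0, 461.31421875273554, 212.91204652760965], [0.0, 0.0, 1.0]] [[-0.5052803500051111, 0.8628609536089638, 0.012757062190867146], [0.49226180968910127, 0.30034111222402654, -0.8169905305630204], [-0.7087806985382176, -0.4065294467133518, -0.5765099568390928]] [0.20845200211330842, -0.21228190287853718, 1.924761677900472]
deck [([0.524, 0.169, 0.018], 0.97)]
ba
[... 840 characters left out ...]
1719167429152, 0.003262021280982631, -0.9899797215803432]] [0.09458857301332378, 0.5824703122447844, 1.4506668018224589]
deck [([0.502, 0.144, 0.009], 0.65)]
backstop [([0.494, 0.261, 0.069], 0.64)]
tin [([0.662, -0.299, 0.202], 0.93), ([0.495, -0.095, 0.152], 0.91), ([0.322, -0.138, 0.202], 0.79), ([0.5, 0.143, 0.012], 0.71)]
tin_top [([0.663, -0.3, 0.201], 0.95), ([0.496, -0.101, 0.148], 0.92), ([0.318, -0.139, 0.206], 0.63)]
tin_foot [([0.493, -0.1, 0.148], 0.9), ([0.662, -0.298, 0.2], 0.89), ([0.32, -0.136, 0.206], 0.7)]
tostonera [([0.783, -0.109, 0.032], 0.9)]
colander [([0.602, 0.468, 0.035], 0.71)]
salt_cellar [([0.74, 0.159, 0.058], 0.73)]
spoon_rest [([0.376, -0.334, 0.009], 0.93)]
```

View pics/scene0.png

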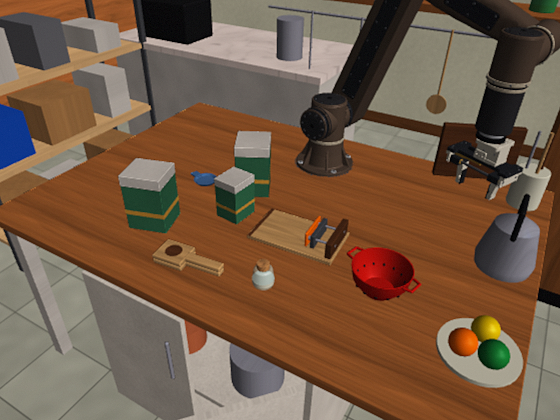

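View pics/top0.png

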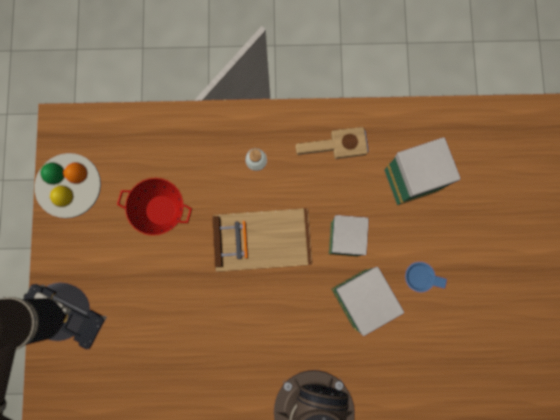

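The scene view shows three tins. The smallest is at about (235,195), between the two larger ones, and the board runs towards +y to the back stop at about (325,235). In the top view the tin's lid is at about (350,235) and the board's near edge is at column 308. Next I'll measure accurately and look at the gripper.

```bash
python3 - <<'E'
from plant import telemetry, optics
import cv2
d=optics.capture("wrist"); cv2.imwrite("pics/wrist0.png",d["image"][:,:,::-1])
print(d["R"].tolist(),d["t"].tolist(), d["camera_matrix"][0].tolist())
d=optics.capture("top")["image"][:,:,::-1]
cv2.imwrite("pics/topz.png",cv2.resize(d[190:340,200:400],None,fx=4,fy=4,interpolation=cv2.INTER_CUBIC))
d=optics.capture("scene")["image"][:,:,::-1]
cv2.imwrite("pics/scz.png",cv2.resize(d[20:220,420:560],None,fx=4,fy=3,interpolation=cv2.INTER_CUBIC)[:600])
cv2.imwrite("pics/scz2.png",cv2.resize(d[120:270,170:370],None,fx=4,fy=4,interpolation=cv2.INTER_CUBIC))
E
```

```text
[[-0.4503553112031863, -0.8928492927940804, -0.00048376460361133905], [-0.8526267475126819, 0.4299060431546011, 0.29699902943460904], [-0.26496740006466213, 0.13416756096860655, -0.9548776583870358]] [0.6744232042473841, -0.0377955556931924, 0.3903974997225417] [373.13304967247063, 0.0, 279.9733800276446]
```

View pics/wrist0.png

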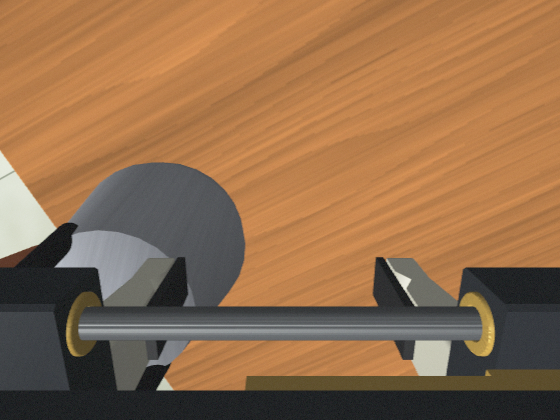

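View pics/topz.png

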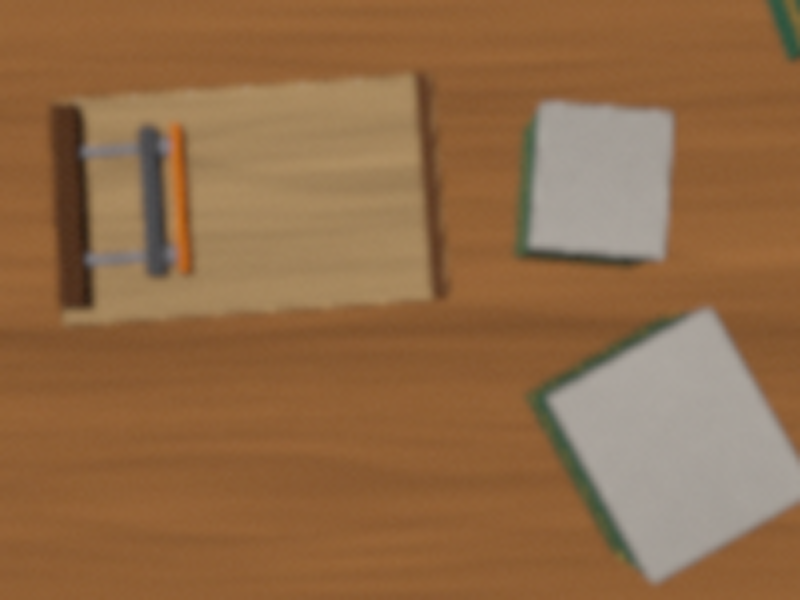

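View pics/scz.png

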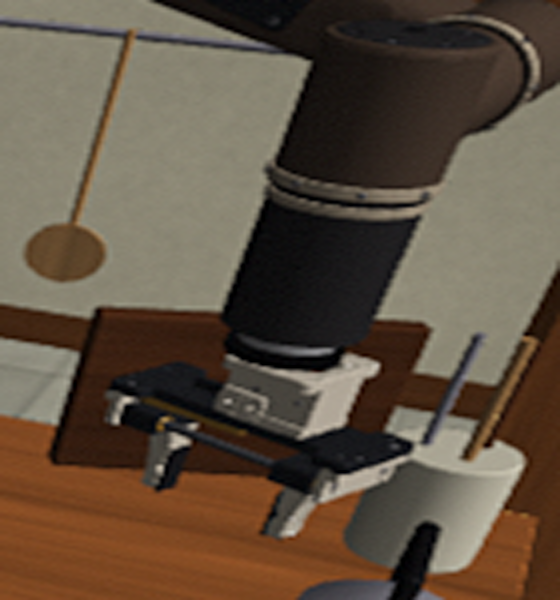

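View pics/scz2.png

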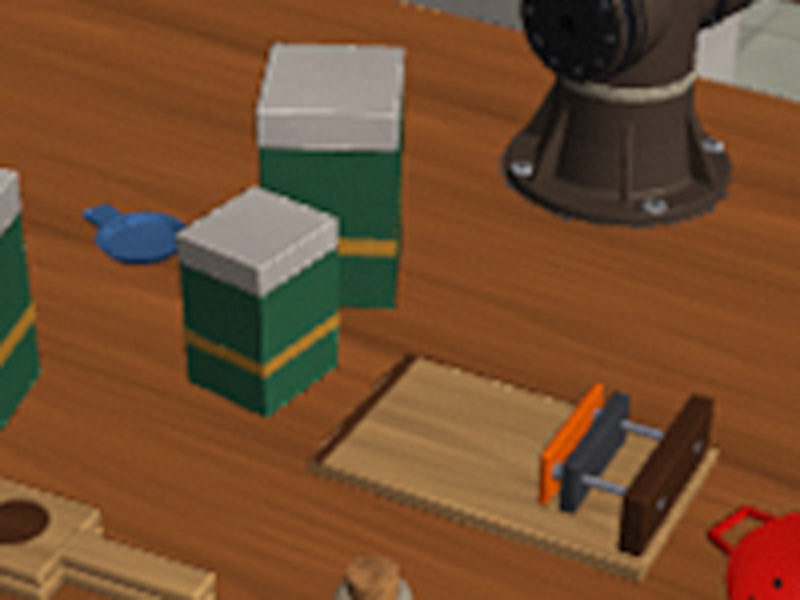

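```bash
cat > h.py <<'E'
import numpy as np
from plant import telemetry, optics
def bp(cam,px,z):
    K,R,t=map(np.array,(cam["camera_matrix"],cam["R"],cam["t"]))
    d=R.T@np.linalg.inv(K)@np.array([px[0],px[1],1.0]); c=-R.T@t
    return c+d*(z-c[2])/d[2]
E
python3 - <<'E'
from h import *
np.set_printoptions(precision=4,suppress=True)
T=optics.capture("top"); S=optics.capture("scene"); W=optics.capture("wrist")
z=lambda x,y:(200+(x+.5)/4-.5,190+(y+.5)/4-.5)
print("deck top");
for p in [(417,74),(435,299),(65,322),(60,98)]: print(p,bp(T,z(*p),.014))
print("deck table-level near"); 
for p in [(427,74),(445,297)]: print(p,bp(T,z(*p),.0))
print("lid")
L=[bp(T,z(*p),.15) for p in [(541,101),(674,110),(662,261),(528,249)]]
for p in L: print(p)
print(np.mean(L,0),[np.linalg.norm(L[i]-L[i-1]) for i in range(4)])
print("big lid .2")
for p in [(710,308),(545,395),(655,583)]: print(bp(T,z(*p),.2))
print("plate top .064", [bp(T,z(*p),.064) for p in [(180,123),(187,272)]])
s=lambda x,y:(170+(x+.5)/4-.5,120+(y+.5)/4-.5)
print("scene lid",[bp(S,s(*p),.15) for p in [(180,236),(262,189),(337,232),(261,270)]])
print("scene deck near",[bp(S,s(*p),.014) for p in [(316,461),(408,356)]])
print("scene tin base",[bp(S,s(*p),.0) for p in [(190,378),(267,414),(335,367)]])
from scipy.spatial.transform import Rotation as Ro
o=telemetry.observe(); Rt=Ro.from_quat(o["tool_rot"]).as_matrix(); print(Rt)
print("cam in tool",Rt.T@(-np.array(W["R"]).T@W["t"]-o["position"]))
print(o["time"])
E
```

```text
deck top
(417, 74) [0.5932 0.0147 0.014 ]
(435, 299) [0.4228 0.0056 0.014 ]
(65, 322) [0.411  0.2826 0.014 ]
(60, 98) [0.5801 0.2863 0.014 ]
deck table-level near
(427, 74) [0.5951 0.0065 0.    ]
(445, 297) [ 0.4246 -0.0027  0.    ]
lid
[ 0.5528 -0.0645  0.15  ]
[ 0.5447 -0.1559  0.15  ]
[ 0.4411 -0.1432  0.15  ]
[ 0.4511 -0.0522  0.15  ]
[ 0.4974 -0.104   0.15  ] [np.float64(0.10245878915905703), np.float64(0.09173296477980979), np.float64(0.10435051566044477), np.float64(0.09157761336592242)]
big lid .2
[ 0.4074 -0.1652  0.2   ]
[ 0.3532 -0.0553  0.2   ]
[ 0.2325 -0.1218  0.2   ]
plate top .064 [array([0.553 , 0.1914, 0.064 ]), array([0.4441, 0.1873, 0.064 ])]
scene lid [array([ 0.5439, -0.1514,  0.15  ]), array([ 0.4443, -0.1382,  0.15  ]), array([ 0.4711, -0.0451,  0.15  ]), array([ 0.5527, -0.0652,  0.15  ])]
scene deck near [array([0.5928, 0.0099, 0.014 ]), array([ 0.4255, -0.0025,  0.014 ])]
scene tin base [array([ 0.5361, -0.1578,  0.    ]), array([ 0.545 , -0.0709,  0.    ]), array([ 0.4562, -0.0589,  0.    ])]
[[ 0.893  -0.4501  0.    ]
 [-0.4501 -0.893   0.    ]
 [ 0.     -0.     -1.    ]]
cam in tool [ 0.0801  0.0008 -0.1578]
1.3
```

```bash
python3 - <<'E'
from h import *
import cv2
np.set_printoptions(precision=4,suppress=True)
T=optics.capture("top")
for p in [(397,155),(446,140),(458,178),(408,193)]: print(bp(T,p,.2))
for p in [(427,74),(445,297)]: print(bp(T,(200+(p[0]+.5)/4-.5,190+(p[1]+.5)/4-.5),.014))
o=telemetry.observe();p=o["position"]
from scipy.spatial.transform import Rotation as Ro
R=Ro.from_quat(o["tool_rot"]).as_matrix()
print(R.T@(np.array([.52,-.22,.26])-p)*1e3)
E
```

```text
[ 0.7061 -0.2327  0.2   ]
[ 0.7451 -0.3676  0.2   ]
[ 0.6394 -0.3928  0.2   ]
[ 0.6013 -0.2567  0.2   ]
[0.593  0.0072 0.014 ]
[ 0.4241 -0.0019  0.014 ]
[563.3607 637.4168 -33.4521]
```

```bash
python3 -m crank '[40,45,-34,0,20, 80,90,-34,10,20, 120,136,-34,20,20, 160,181,-34,30,20, 200,226,-34,40,20, 240,271,-34,50,20, 280,317,-34,60.6,20, 320,362,-34,60.6,20, 360,407,-34,60.6,20, 400,452,-34,60.6,20, 440,498,-34,60.6,20, 480,543,-34,60.6,20]' 20; python3 - <<'E'
from h import *
from scipy.spatial.transform import Rotation as Ro
o=telemetry.observe();p=o["position"]
R=Ro.from_quat(o["tool_rot"]).as_matrix(); print(R,o["time"],o["qpos"])
print(R.T@(np.array([.517,-.208,.26])-p)*1e3)
E
```

```text
time: 2.85
position: [0.4883, -0.1002, 0.2611]
tool_rot: [0.723, -0.69, 0.0, -0.001]
wrist_force: [1.7, 0.4, -0.1]
gripper_width: 0.2
[[ 4.64254095e-02 -9.98920946e-01  1.27472467e-03]
 [-9.98921752e-01 -4.64252124e-02  1.83835250e-04]
 [-1.24457518e-04 -1.28188483e-03 -9.99999171e-01]] 2.85 [ 1.92598682e-01  4.11968470e-02 -3.13002091e-01  6.77979936e-05
 -1.21531105e+00 -1.46180215e-01]
[109.00494653 -23.66380808   1.08321328]
```

```bash
python3 -m crank '[55,-12,0,0,20, 109,-24,0,0,20, 109,-24,40,0,20, 109,-24,80,0,20, 109,-24,120,0,20, 109,-24,160,0,20, 109,-24,160,0,20]'; python3 - <<'E'
from h import *
import cv2
for c in ["top","scene","wrist"]:
    d=optics.capture(c); im=d["image"][:,:,::-1]
    if c!="wrist": im=im[150:330,150:450] if c=="top" else im[90:290,120:420]
    cv2.imwrite(f"pics/{c}1.png",cv2.resize(im,None,fx=2,fy=2) if c!="wrist" else im)
E
```

```text
time: 3.72
position: [0.5154, -0.2078, 0.0986]
tool_rot: [0.723, -0.691, -0.002, 0.001]
wrist_force: [-0.4, -0.8, 1.0]
gripper_width: 0.202
```

View pics/top1.png

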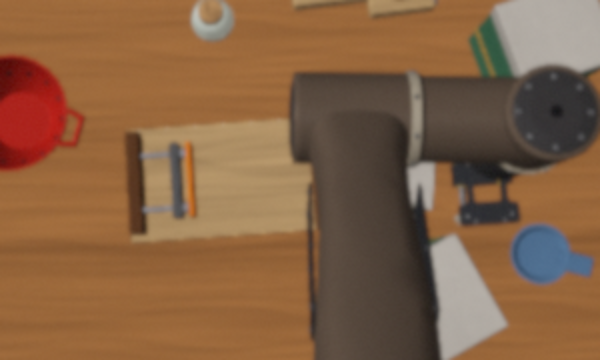

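View pics/scene1.png

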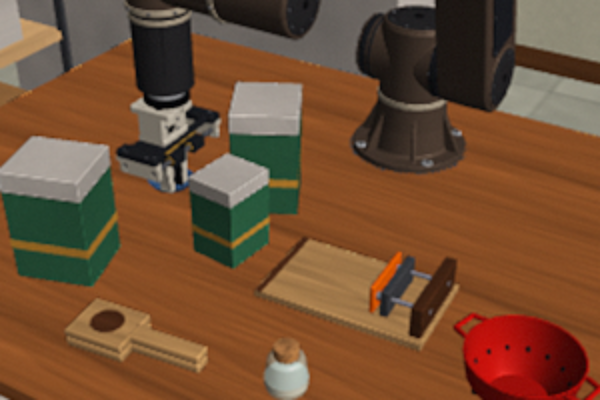

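View pics/wrist1.png

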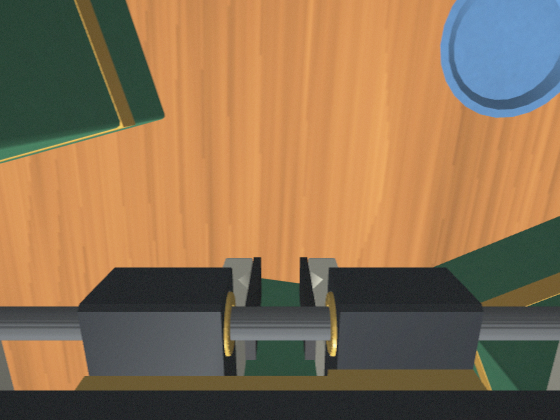

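The wrist view shows the gripper between the two large tins, with clearance to the left one at (160,115) and the right one at (440,265). The small tin is ahead of the gripper. Next I lower the gripper and feel for the back face.

```bash
python3 -m crank '[0,0,45,0,20, 0,0,88,0,20, 0,0,88,0,20, 0,0,88,0,20]'; python3 -m crank '[-4,0,0,0,20, -8,0,0,0,20, -8,0,0,0,20]';  python3 -m crank '[-2,0,0,0,20, -4,0,0,0,20, -5,0,0,0,20, -5,0,0,0,20]'
```

```text
time: 4.38
position: [0.5209, -0.2085, 0.0172]
tool_rot: [0.724, -0.69, 0.003, -0.002]
wrist_force: [-1.3, 0.0, 0.8]
gripper_width: 0.198
time: 4.75
position: [0.5209, -0.2001, 0.0181]
tool_rot: [0.724, -0.69, 0.003, -0.002]
wrist_force: [-0.8, 0.3, -0.4]
gripper_width: 0.202
time: 5.25
position: [0.521, -0.1952, 0.0181]
tool_rot: [0.724, -0.69, 0.003, -0.002]
wrist_force: [1.0, -1.4, -0.1]
gripper_width: 0.2
```

```bash
python3 -m crank '[0,0,8,0,20, 0,0,8,0,20]';  python3 -m crank '[-3,0,0,0,20, -5,0,0,0,20, -5,0,0,0,20]'; python3 -m crank '[-3,0,0,0,20, -5,0,0,0,20, -5,0,0,0,20]'; python3 -m crank '[-3,0,0,0,20, -5,0,0,0,20, -5,0,0,0,20]'
```

```text
time: 5.5
position: [0.5204, -0.1952, 0.0091]
tool_rot: [0.724, -0.69, 0.003, -0.002]
wrist_force: [0.2, -1.3, -1.1]
gripper_width: 0.199
time: 5.88
position: [0.5203, -0.19, 0.0093]
tool_rot: [0.724, -0.69, 0.003, -0.002]
wrist_force: [1.4, -1.5, 0.0]
gripper_width: 0.208
time: 6.25
position: [0.5197, -0.1847, 0.0092]
tool_rot: [0.724, -0.69, 0.003, -0.002]
wrist_force: [0.4, -0.3, -0.0]
gripper_width: 0.2
time: 6.62
position: [0.5192, -0.1794, 0.0092]
tool_rot: [0.724, -0.69, 0.002, -0.002]
wrist_force: [0.3, -0.5, 0.1]
gripper_width: 0.203
```

```bash
cat > snap.py <<'E'
import sys,cv2
from h import *
n=sys.argv[1]
T=optics.capture("top");S=optics.capture("scene")
a=cv2.resize(T["image"][190:320,200:400,::-1],(600,390),interpolation=cv2.INTER_CUBIC)
b=cv2.resize(S["image"][100:300,150:360,::-1],(630,600),interpolation=cv2.INTER_CUBIC)
cv2.imwrite(f"pics/t{n}.png",a);cv2.imwrite(f"pics/s{n}.png",b)
E
python3 snap.py 2
```

```text
(no output)
```

View pics/s2.png

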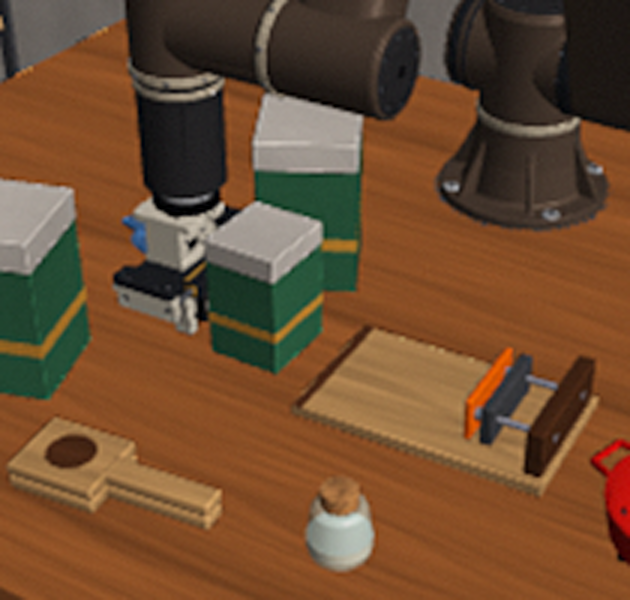

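View pics/t2.png

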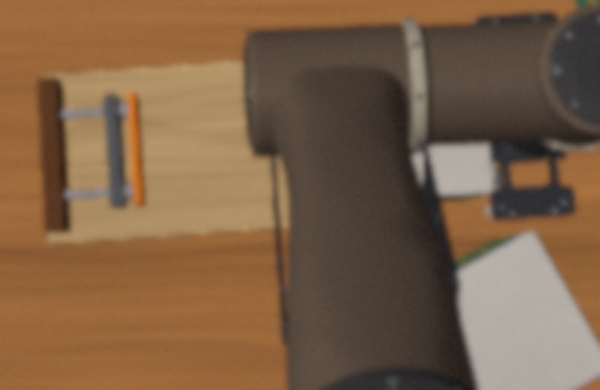

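The gripper is just behind the tin's back face, at column 210 of the scene crop, and isn't touching yet.

```bash
for i in 1; do python3 -m crank '[-3,0,0,0,20, -4,0,0,0,20, -4,0,0,0,20]'; done;  python3 -m crank '[-3,0,0,0,20, -4,0,0,0,20, -4,0,0,0,20]'; python3 -m crank '[-3,0,0,0,20, -4,0,0,0,20, -4,0,0,0,20]';python3 -m crank '[-3,0,0,0,20, -4,0,0,0,20, -4,0,0,0,20]'
```

```text
time: 7.1
position: [0.5185, -0.1754, 0.009]
tool_rot: [0.724, -0.69, 0.002, -0.001]
wrist_force: [0.1, -1.4, 0.7]
gripper_width: 0.203
time: 7.48
position: [0.5182, -0.1714, 0.009]
tool_rot: [0.724, -0.69, 0.002, -0.001]
wrist_force: [1.7, -4.1, 1.1]
gripper_width: 0.198
time: 7.85
position: [0.5179, -0.1674, 0.009]
tool_rot: [0.724, -0.69, 0.002, -0.001]
wrist_force: [1.1, -3.4, 1.4]
gripper_width: 0.201
time: 8.22
position: [0.5176, -0.1633, 0.009]
tool_rot: [0.724, -0.689, 0.002, -0.001]
wrist_force: [0.0, -4.7, 2.7]
gripper_width: 0.201
```

```bash
python3 snap.py 3
```

```text
(no output)
```

View pics/s3.png

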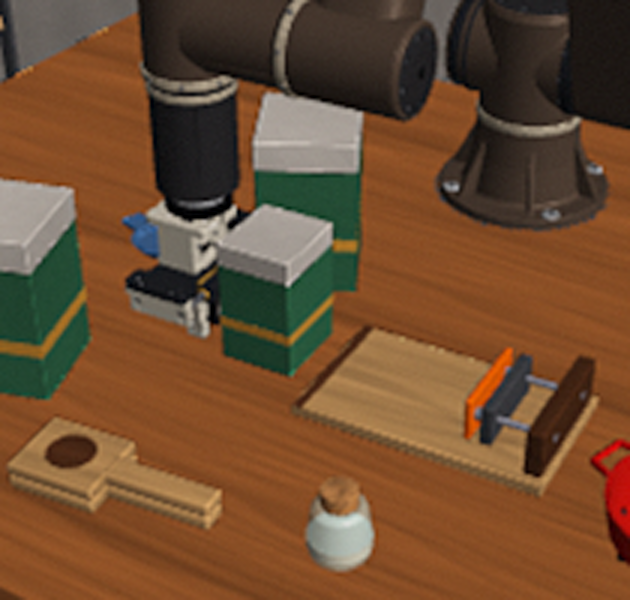

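```bash
cat > st.py <<'E'
from h import *
o=telemetry.observe(); print(np.round(o["position"],4),np.round(o["wrist_force"],1),"M",np.round(o["moment"],3), round(o["time"],2))
E
python3 st.py; python3 -m crank '[3,0,0,0,20, 3,0,5,0,20, 3,0,5,0,20]'; python3 st.py; python3 -m crank '[-3,0,0,0,20, -6,0,0,0,20, -7,0,0,0,20, -7,0,0,0,20]'; python3 st.py
```

```text
[ 0.5176 -0.1633  0.0089] [-0.3 -3.1  1.6] M [-0.896 -0.01   0.119] 8.32
time: 8.7
position: [0.5172, -0.1662, 0.0032]
tool_rot: [0.724, -0.69, 0.001, -0.001]
wrist_force: [-0.5, 0.7, -0.5]
gripper_width: 0.2
[ 0.5172 -0.1662  0.0032] [-0.5  0.7 -0.5] M [ 0.045 -0.031 -0.006] 8.7
time: 9.2
position: [0.5169, -0.1591, 0.0033]
tool_rot: [0.724, -0.69, 0.001, -0.001]
wrist_force: [0.9, -3.2, -1.5]
gripper_width: 0.202
[ 0.5169 -0.1591  0.0033] [ 0.9 -3.2 -1.5] M [-0.855 -0.132  0.075] 9.2
```

```bash
python3 -m crank '[-4,0,0,0,20, -8,0,0,0,20, -12,0,0,0,20, -16,0,0,0,20, -20,0,0,0,20,-24,0,0,0,20,-28,0,0,0,20,-28,0,0,0,20]'; python3 st.py; python3 snap.py 4
```

```text
time: 10.2
position: [0.5155, -0.1308, 0.0032]
tool_rot: [0.724, -0.689, 0.001, -0.001]
wrist_force: [0.8, -2.3, -1.1]
gripper_width: 0.2
[ 0.5155 -0.1308  0.0032] [ 0.8 -2.3 -1.1] M [-0.445 -0.162  0.009] 10.2
```

View pics/s4.png

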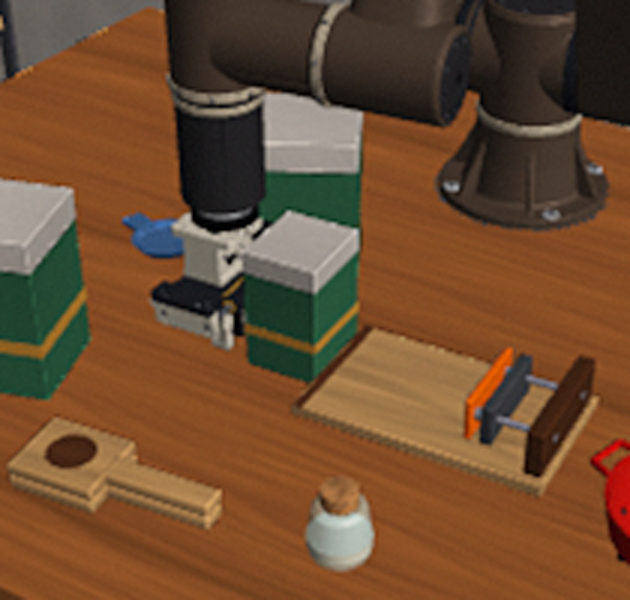

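View pics/t4.png

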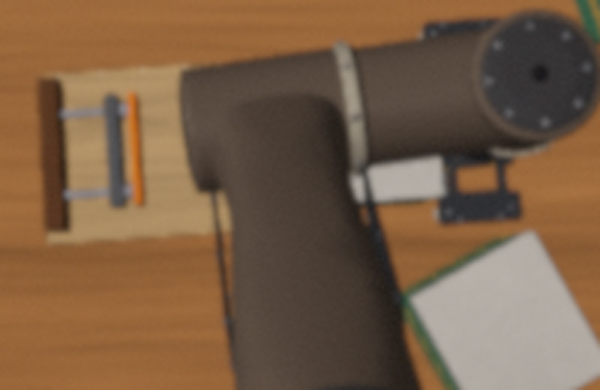

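```bash
python3 - <<'E'
from h import *
np.set_printoptions(precision=4,suppress=True)
S=optics.capture("scene")
L=[bp(S,(150+(x+.5)/3-.5,100+(y+.5)/3-.5),.15) for x,y in [(246,249),(300,213),(359,233),(307,268)]]
L=np.array(L);print(L, L.mean(0))
for i in range(4):
    d=L[(i+1)%4]-L[i]; print(np.linalg.norm(d),np.degrees(np.arctan2(d[1],d[0])))
B=[bp(S,(150+(x+.5)/3-.5,100+(y+.5)/3-.5),0) for x,y in [(249,363),(312,378),(357,334)]];print(np.array(B))
E
```

```text
[[ 0.5356 -0.0894  0.15  ]
 [ 0.4399 -0.0818  0.15  ]
 [ 0.4428 -0.0026  0.15  ]
 [ 0.5336 -0.0126  0.15  ]] [ 0.488  -0.0466  0.15  ]
0.09598423986610997 175.45434737647594
0.07919487125252343 87.93013675542227
0.09132199194770337 -6.240488523185253
0.07685051678089194 -88.4780810654846
[[ 0.5398 -0.0896  0.    ]
 [ 0.5266 -0.013   0.    ]
 [ 0.4261 -0.0141  0.    ]]
```

```bash
python3 - <<'E'
from h import *
import cv2
S=optics.capture("scene")["image"][165:235,215:305,::-1]
cv2.imwrite("pics/z5.png",cv2.resize(S,None,fx=8,fy=8,interpolation=cv2.INTER_CUBIC))
E
```

```text
(no output)
```

View pics/z5.png

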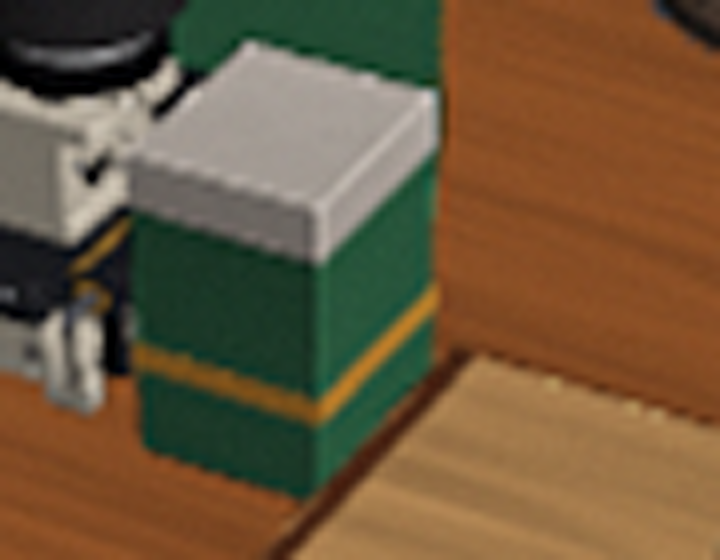

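```bash
python3 - <<'E'
from h import *
np.set_printoptions(precision=4,suppress=True)
S=optics.capture("scene")
f=lambda x,y:(215+(x+.5)/8-.5,165+(y+.5)/8-.5)
L=np.array([bp(S,f(*p),.15) for p in [(130,155),(248,41),(438,95),(318,208)]]);print(L, L.mean(0))
for i in range(4):
    d=L[(i+1)%4]-L[i]; print(np.linalg.norm(d),np.degrees(np.arctan2(d[1],d[0])))
B=[bp(S,f(*p),0) for p in [(143,447),(305,497),(438,365)]];print(np.array(B))
print(np.array([bp(S,f(*p),0.014) for p in [(275,555),(460,355)]]))
E
```

```text
[[ 0.5435 -0.0873  0.15  ]
 [ 0.4417 -0.0972  0.15  ]
 [ 0.4379 -0.0057  0.15  ]
 [ 0.5375 -0.0014  0.15  ]] [ 0.4901 -0.0479  0.15  ]
0.1023356209858977 -174.42462230310989
0.0916287275169588 92.37688199292535
0.09977667834141721 2.4704421111090866
0.08611525081309712 -86.02632530147093
[[ 0.5391 -0.0911  0.    ]
 [ 0.5331 -0.0127 -0.    ]
 [ 0.4206 -0.0147  0.    ]]
[[ 0.5881  0.0081  0.014 ]
 [ 0.4264 -0.0002  0.014 ]]
```

The tin is now square to the board (yaw about 93° against 92.7°), with its front some 5 mm from the edge. I'll feel for the edge in small steps.

```bash
python3 -m crank '[-1,0,0,0,20, -2,0,0,0,20, -2,0,0,0,20]';python3 st.py;  python3 -m crank '[-1,0,0,0,20, -1.5,0,0,0,20, -1.5,0,0,0,20]';python3 st.py; python3 -m crank '[-1,0,0,0,20, -1.5,0,0,0,20]';python3 st.py
```

```text
time: 10.82
position: [0.5158, -0.1301, 0.0039]
tool_rot: [0.724, -0.689, 0.002, -0.001]
wrist_force: [0.5, -10.1, 4.8]
gripper_width: 0.197
[ 0.5158 -0.1301  0.0039] [  0.5 -10.1   4.8] M [-2.634 -0.107  0.357] 10.82
time: 11.2
position: [0.5159, -0.1298, 0.0044]
tool_rot: [0.725, -0.689, 0.002, -0.0]
wrist_force: [0.1, -9.9, 4.1]
gripper_width: 0.202
[ 0.5159 -0.1298  0.0044] [ 0.1 -9.9  4.1] M [-2.844  0.143  0.345] 11.2
time: 11.45
position: [0.5159, -0.1295, 0.0049]
tool_rot: [0.725, -0.689, 0.003, 0.0]
wrist_force: [-0.5, -11.2, 5.6]
gripper_width: 0.202
[ 0.5159 -0.1295  0.0049] [ -0.5 -11.2   5.6] M [-3.342  0.207  0.363] 11.45
```

The edge is found, at about 10 N with the force near the tin's centre, so the tin is flush. I'll back off at once and go high.

```bash
python3 -m crank '[4,0,0,0,20, 5,0,0,0,20, 5,0,0,0,30]'; python3 st.py; python3 snap.py 6; python3 -m crank '[0,0,-40,0,30, 0,0,-80,0,30, 0,0,-122,0,30, 0,0,-122,0,30,0,8,-122,0,30,0,17,-122,0,30,0,17,-122,0,30]'; python3 st.py
```

```text
time: 11.82
position: [0.5161, -0.1344, 0.0049]
tool_rot: [0.725, -0.689, 0.003, -0.0]
wrist_force: [-0.4, 0.4, -0.7]
gripper_width: 0.261
[ 0.5161 -0.1344  0.0049] [-0.4  0.4 -0.7] M [ 0.08  -0.009 -0.023] 11.82
time: 12.8
position: [0.4972, -0.1348, 0.126]
tool_rot: [0.725, -0.689, 0.002, 0.001]
wrist_force: [1.0, -0.5, 0.6]
gripper_width: 0.297
[ 0.4972 -0.1348  0.126 ] [ 1.  -0.5  0.6] M [ 0.08  -0.034 -0.032] 12.8
```

View pics/s6.png

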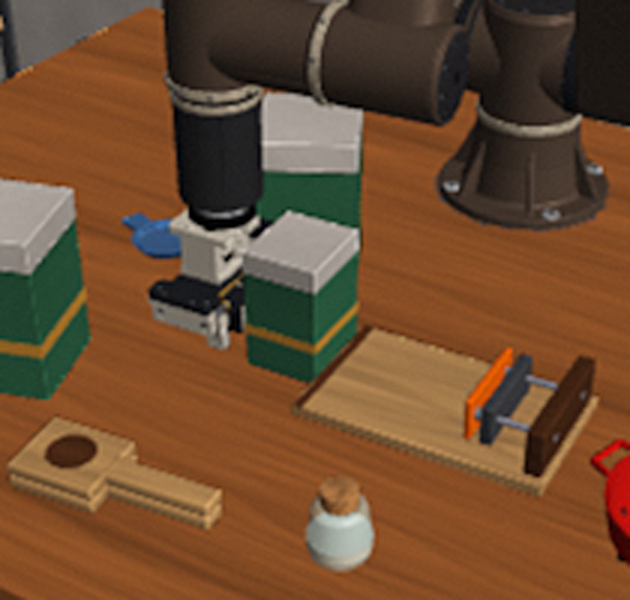

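```bash
python3 -m crank '[-8,0,0,0,30, -16,0,0,0,30, -24,0,0,0,30, -28,0,0,0,30, -28,0,0,0,30]'; python3 st.py; python3 -m crank '[-3,0,0,0,30, -5,0,0,0,30, -5,0,0,0,30]'; python3 st.py; python3 -m crank '[-3,0,0,0,30, -5,0,0,0,30, -5,0,0,0,30]'; python3 st.py
```

```text
time: 13.42
position: [0.4959, -0.1064, 0.1259]
tool_rot: [0.725, -0.689, 0.002, 0.001]
wrist_force: [1.5, -0.8, -0.6]
gripper_width: 0.302
[ 0.4959 -0.1064  0.1259] [ 1.5 -0.8 -0.6] M [ 0.059 -0.009 -0.035] 13.43
time: 13.8
position: [0.4959, -0.1018, 0.1263]
tool_rot: [0.725, -0.689, 0.003, 0.001]
wrist_force: [-1.0, -5.4, 3.6]
gripper_width: 0.302
[ 0.4959 -0.1018  0.1263] [-1.  -5.4  3.6] M [-1.803  0.028  0.077] 13.8
time: 14.18
position: [0.496, -0.0974, 0.1268]
tool_rot: [0.725, -0.688, 0.003, 0.001]
wrist_force: [0.9, -5.1, 4.5]
gripper_width: 0.299
[ 0.496  -0.0974  0.1268] [ 0.9 -5.1  4.5] M [-1.904 -0.034  0.046] 14.18
```

```bash
python3 -m crank '[-3,0,0,0,30, -6,0,0,0,30, -9,0,0,0,30, -12,0,0,0,30,-15,0,0,0,30]'; python3 st.py; python3 snap.py 7
```

```text
time: 14.8
position: [0.4958, -0.0829, 0.1274]
tool_rot: [0.725, -0.688, 0.004, 0.001]
wrist_force: [-0.3, -5.5, 5.8]
gripper_width: 0.297
[ 0.4958 -0.0829  0.1274] [-0.3 -5.5  5.8] M [-1.968 -0.075  0.034] 14.8
```

View pics/s7.png

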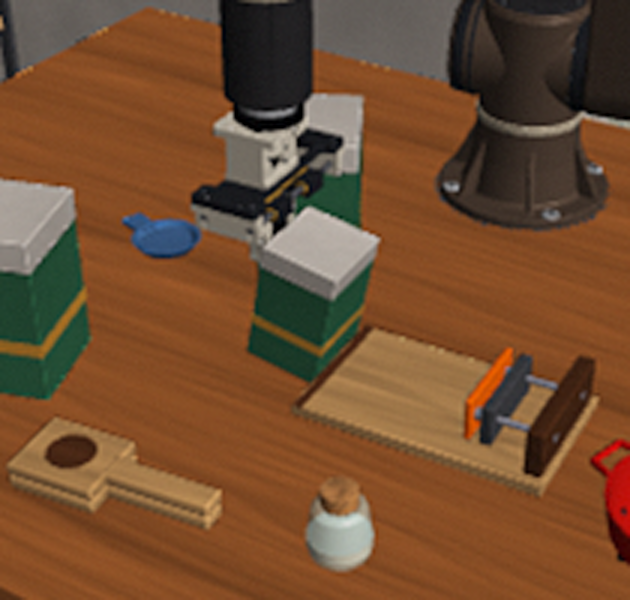

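The tin is tipping cleanly over the edge and staying straight. I'll keep pushing.

```bash
python3 -m crank '[-3,0,0,0,30, -6,0,0,0,30, -9,0,0,0,30, -12,0,0,0,30,-15,0,0,0,30,-18,0,0,0,30]'; python3 st.py; python3 -m crank '[-3,0,0,0,30, -6,0,0,0,30, -9,0,0,0,30, -12,0,0,0,30]'; python3 st.py;python3 snap.py 8
```

```text
time: 15.65
position: [0.4955, -0.065, 0.128]
tool_rot: [0.725, -0.688, 0.004, 0.0]
wrist_force: [0.1, -4.2, 7.1]
gripper_width: 0.299
[ 0.4955 -0.065   0.128 ] [ 0.1 -4.2  7.1] M [-1.538  0.025  0.084] 15.65
time: 16.15
position: [0.4955, -0.053, 0.1286]
tool_rot: [0.725, -0.688, 0.005, -0.0]
wrist_force: [0.8, -2.5, 6.1]
gripper_width: 0.298
[ 0.4955 -0.053   0.1286] [ 0.8 -2.5  6.1] M [-0.97   0.018 -0.008] 16.15
```

View pics/s8.png

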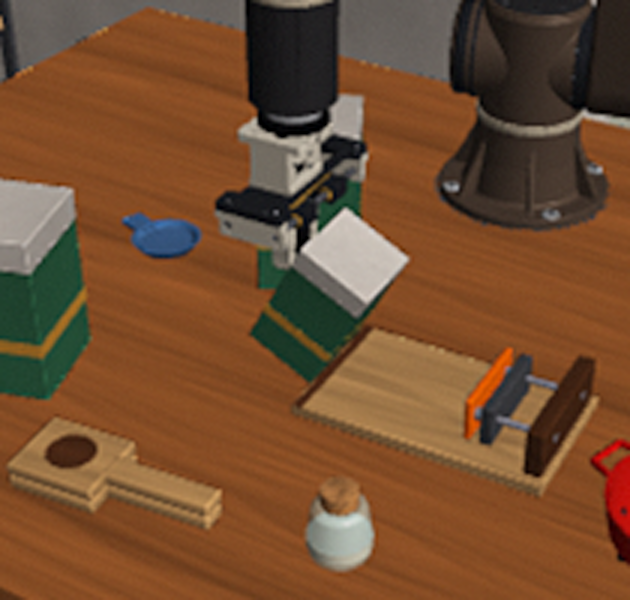

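```bash
python3 -m crank '[-3,0,0,0,30, -6,0,0,0,30, -9,0,0,0,30, -12,0,0,0,30]'; python3 st.py; python3 snap.py 9
```

```text
time: 16.75
position: [0.4949, -0.0405, 0.1283]
tool_rot: [0.725, -0.688, 0.005, -0.001]
wrist_force: [-0.5, -0.1, 1.9]
gripper_width: 0.301
[ 0.4949 -0.0405  0.1283] [-0.5 -0.1  1.9] M [-0.094 -0.086  0.119] 16.75
```

View pics/s9.png

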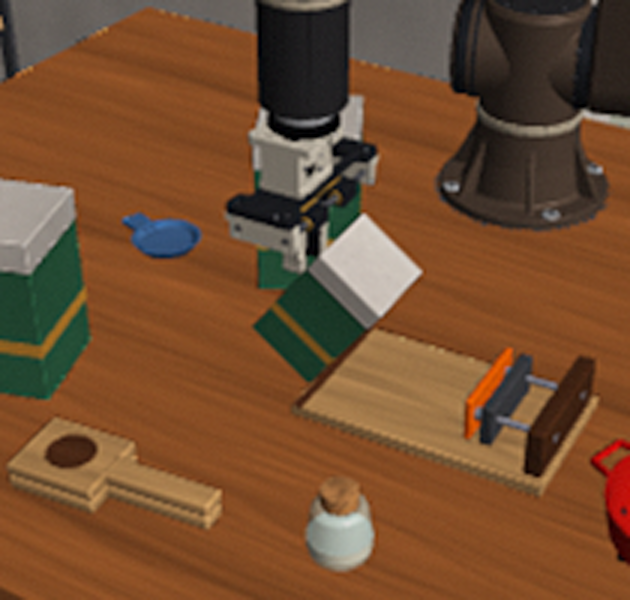

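```bash
python3 -m crank '[-3,0,0,0,30, -5,0,0,0,30, -5,0,0,0,30, -5,0,0,0,30,-5,0,0,0,30]'; python3 st.py; python3 snap.py 10
```

```text
time: 17.48
position: [0.4941, -0.0354, 0.1278]
tool_rot: [0.725, -0.688, 0.004, -0.0]
wrist_force: [0.1, -0.3, 0.1]
gripper_width: 0.295
[ 0.4941 -0.0354  0.1278] [ 0.1 -0.3  0.1] M [ 0.03 -0.02 -0.01] 17.48
```

View pics/s10.png

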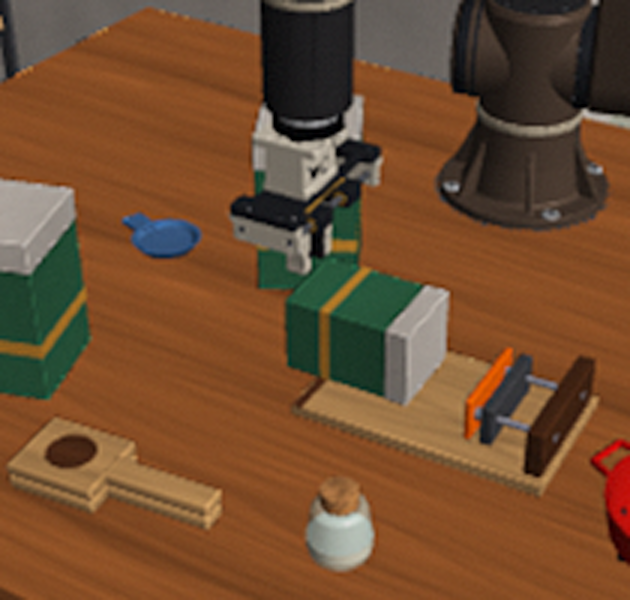

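The tin lies on the board. I'll retreat, lower, and measure it.

```bash
python3 -m crank '[15,0,0,0,40, 28,0,0,0,40, 28,0,38,0,40, 28,4,77,0,40, 28,4,77,0,40,28,4,77,0,40]'; python3 st.py; python3 - <<'E'
from h import *
import cv2
S=optics.capture("scene")["image"][170:240,235:335,::-1]
cv2.imwrite("pics/z11.png",cv2.resize(S,None,fx=8,fy=8,interpolation=cv2.INTER_CUBIC))
S=optics.capture("top")["image"][195:285,210:330,::-1]
cv2.imwrite("pics/zt11.png",cv2.resize(S,None,fx=6,fy=6,interpolation=cv2.INTER_CUBIC))
E
```

```text
time: 18.32
position: [0.493, -0.0643, 0.052]
tool_rot: [0.725, -0.688, 0.005, -0.001]
wrist_force: [-0.3, -1.1, 0.9]
gripper_width: 0.402
[ 0.493  -0.0643  0.052 ] [-0.3 -1.1  0.9] M [ 0.065 -0.022 -0.001] 18.32
```

View pics/z11.png

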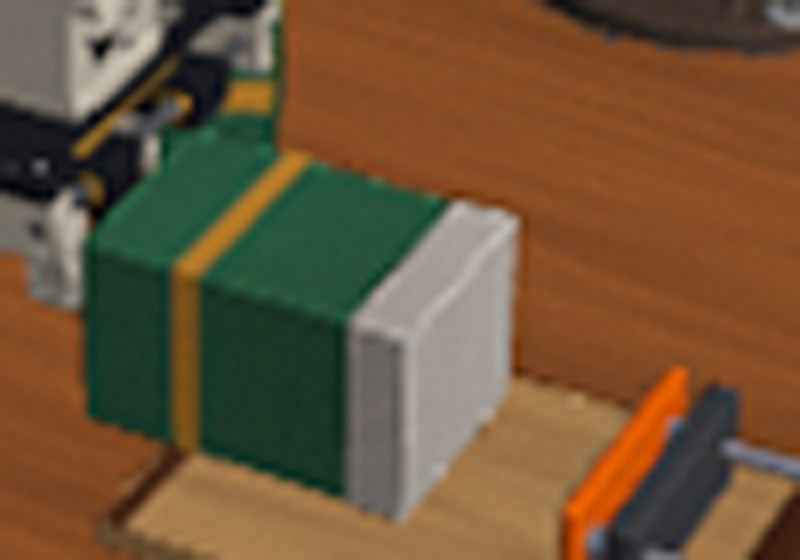

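View pics/zt11.png

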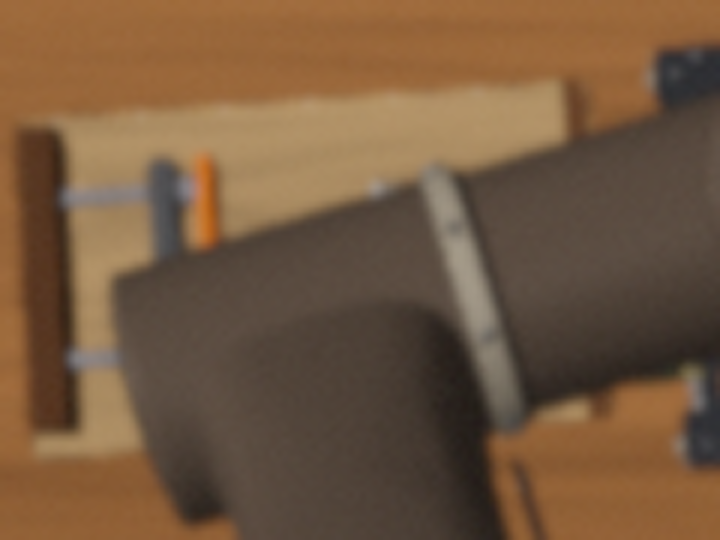

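```bash
cat > z.py <<'E'
from h import *
import sys,json
np.set_printoptions(precision=4,suppress=True)
x0,y0,f=map(float,sys.argv[1:4]); cam=sys.argv[4]
S=optics.capture(cam)
ey=np.array([-.9989,-.047]);ex=np.array([-.047,.9989]);O=np.array([.5087,.0030])
for z,*pts in json.loads(sys.argv[5]):
    L=np.array([bp(S,(x0+(x+.5)/f-.5,y0+(y+.5)/f-.5),z) for x,y in pts])
    print("z",z);
    for i,p in enumerate(L):
        d=L[i]-L[i-1]
        print(p,"deck x,y mm",1e3*(p[:2]-O)@ex,1e3*(p[:2]-O)@ey,"seg",1e3*np.linalg.norm(d),np.degrees(np.arctan2(d[1],d[0])))
E
python3 z.py 235 170 8 scene '[[0.104,[88,243],[275,152],[518,218],[405,340]],[0.014,[90,415],[397,520],[510,400]],[0.064,[565,505],[685,370]]]'
```

```text
z 0.104
[ 0.5393 -0.0344  0.104 ] deck x,y mm -38.83268194000438 -28.855471375125518 seg 143.41246822734828 -87.08890313237694
[ 0.4403 -0.0053  0.104 ] deck x,y mm -5.056310074627965 68.66912214334972 seg 103.20746524670201 163.59101947226446
[0.4318 0.1059 0.104 ] deck x,y mm 106.37949598454378 71.99386643882465 seg 111.48482362172358 94.40282224255961
[0.5321 0.1088 0.104 ] deck x,y mm 104.57948778450789 -28.31177253673442 seg 100.32127632120358 1.6658044545415212
z 0.014
[ 0.536  -0.0381  0.014 ] deck x,y mm -42.325006370784344 -25.326748295043146 seg 177.873180453055 -55.18678794965998
[0.5315 0.1075 0.014 ] deck x,y mm 103.33556576115082 -27.709826153029443 seg 145.6793212934348 91.7565770795344
[0.4344 0.1079 0.014 ] deck x,y mm 108.3241326683948 69.24612447556021 seg 97.08370579206697 179.74850141810504
z 0.064
[0.5463 0.1887 0.064 ] deck x,y mm 183.75430317603633 -46.29764942356701 seg 105.25501452323691 -0.34762321585569017
[0.4411 0.1894 0.064 ] deck x,y mm 189.33909146674537 58.80963545586175 seg 105.25501452323691 179.6523767841443
```

```bash
python3 -m crank '[-4,0,0,0,40, -8,0,0,0,40, -11,0,0,0,40, -13,0,0,0,40,-15,0,0,0,40,-17,0,0,0,40,-19,0,0,0,40,-19,0,0,0,40]'; python3 st.py; python3 -m crank '[-4,0,0,0,40, -8,0,0,0,40, -12,0,0,0,40, -16,0,0,0,40,-20,0,0,0,40,-20,0,0,0,40]'; python3 st.py
```

```text
time: 19.48
position: [0.4924, -0.0451, 0.0526]
tool_rot: [0.725, -0.688, 0.005, -0.001]
wrist_force: [-0.2, -5.7, 3.0]
gripper_width: 0.401
[ 0.4924 -0.0451  0.0526] [-0.2 -5.7  3. ] M [-1.46  -0.085 -0.01 ] 19.48
time: 20.23
position: [0.4914, -0.0249, 0.0525]
tool_rot: [0.726, -0.688, 0.005, -0.002]
wrist_force: [0.9, -2.2, 1.2]
gripper_width: 0.398
[ 0.4914 -0.0249  0.0525] [ 0.9 -2.2  1.2] M [-0.603 -0.01   0.017] 20.23
```

```bash
python3 snap.py 12
```

```text
(no output)
```

View pics/s12.png

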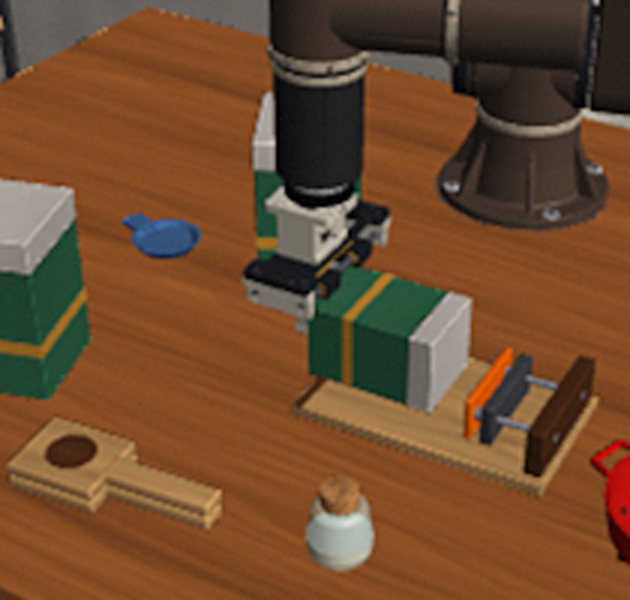

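The tin slides straight along the board, and the lid is still well short of the plate.

```bash
python3 -m crank '[-4,0,0,0,40, -8,0,0,0,40, -12,0,0,0,40, -16,0,0,0,40,-20,0,0,0,40,-24,0,0,0,40,-28,0,0,0,40,-32,0,0,0,40,-35,0,0,0,40,-35,0,0,0,40]'; python3 st.py; python3 - <<'E'
from h import *
import cv2
S=optics.capture("scene")["image"][175:245,250:350,::-1]
cv2.imwrite("pics/z13.png",cv2.resize(S,None,fx=8,fy=8,interpolation=cv2.INTER_CUBIC))
E
```

```text
time: 21.58
position: [0.4894, 0.0099, 0.0522]
tool_rot: [0.726, -0.688, 0.005, -0.001]
wrist_force: [-0.2, -4.0, 3.4]
gripper_width: 0.399
[0.4894 0.0099 0.0522] [-0.2 -4.   3.4] M [-1.123 -0.044  0.007] 21.57
```

View pics/z13.png

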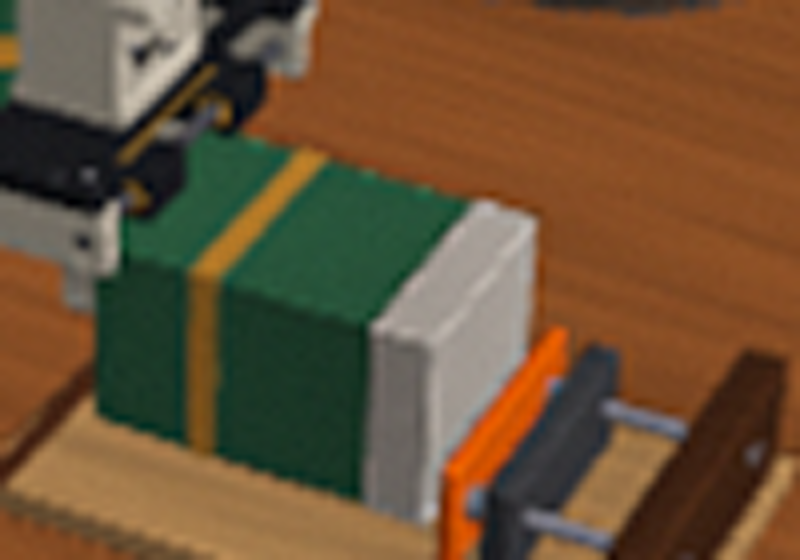

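The lid's near edge is at about (430,520) and the orange plate at about (445,470), so a gap remains. I'll go on by feel.

```bash
python3 z.py 250 175 8 scene '[[0.104,[432,345],[538,220]],[0.064,[445,470],[560,328]]]'; python3 -m crank '[-3,0,0,0,40, -6,0,0,0,40, -9,0,0,0,40, -10,0,0,0,40,-10,0,0,0,40]'; python3 st.py; python3 -m crank '[-1,0,0,0,40, -2,0,0,0,40, -3,0,0,0,40,-3,0,0,0,40]'; python3 st.py;
```

```text
z 0.104
[0.5289 0.1718 0.104 ] deck x,y mm 167.69238575164164 -28.08386076391224 seg 99.26656669557028 1.8122587524540408
[0.4297 0.1687 0.104 ] deck x,y mm 169.21976766449518 71.17146138981305 seg 99.26656669557028 -178.18774124754597
z 0.064
[0.5491 0.1902 0.064 ] deck x,y mm 185.06331021425146 -49.16978748455092 seg 108.31112087201213 1.6669500338924181
[0.4409 0.187  0.064 ] deck x,y mm 187.00451044873572 59.124489477637034 seg 108.31112087201213 -178.33304996610758
time: 22.3
position: [0.4888, 0.0197, 0.0521]
tool_rot: [0.725, -0.688, 0.005, -0.001]
wrist_force: [0.3, -4.6, 3.5]
gripper_width: 0.398
[0.4888 0.0197 0.0521] [ 0.3 -4.6  3.5] M [-1.401 -0.057  0.06 ] 22.3
time: 22.8
position: [0.4886, 0.0225, 0.0521]
tool_rot: [0.725, -0.688, 0.005, -0.001]
wrist_force: [0.0, -5.8, 3.4]
gripper_width: 0.403
[0.4886 0.0225 0.0521] [ 0.  -5.8  3.4] M [-1.506 -0.088 -0.006] 22.8
```

```bash
for k in 1; do python3 -m crank '[-1,0,0,0,40,-1,0,0,0,40]'>/dev/null; python3 st.py; python3 -m crank '[-1,0,0,0,40,-1,0,0,0,40]'>/dev/null; python3 st.py; python3 -m crank '[-1,0,0,0,40,-1,0,0,0,40]'>/dev/null; python3 st.py; python3 -m crank '[-1,0,0,0,40,-1,0,0,0,40]'>/dev/null; python3 st.py; done
```

```text
[0.4884 0.0233 0.0521] [ 0.4 -4.3  3.7] M [-1.602 -0.107  0.007] 23.05
[0.4884 0.024  0.0521] [-0.  -5.8  4.2] M [-1.571 -0.106 -0.024] 23.3
[0.4882 0.0248 0.0521] [ 1.8 -4.4  4.4] M [-1.532 -0.18  -0.036] 23.55
[0.4882 0.0254 0.0521] [ 0.4 -6.4  3.3] M [-2.051 -0.331 -0.071] 23.8
```

```bash
python3 -m crank '[-1,0,0,0,40,-1,0,0,0,40]'>/dev/null; python3 st.py; python3 -m crank '[-1,0,0,0,40,-1,0,0,0,40]'>/dev/null; python3 st.py; python3 - <<'E'
from h import *
import cv2
S=optics.capture("scene")["image"][175:245,260:360,::-1]
cv2.imwrite("pics/z14.png",cv2.resize(S,None,fx=8,fy=8,interpolation=cv2.INTER_CUBIC))
E
```

```text
[0.488  0.0259 0.0521] [ 1.  -6.4  3.9] M [-2.292 -0.546 -0.033] 24.05
[0.4879 0.0263 0.0521] [ 1.2 -7.6  3.3] M [-2.492 -0.645 -0.046] 24.3
```

View pics/z14.png

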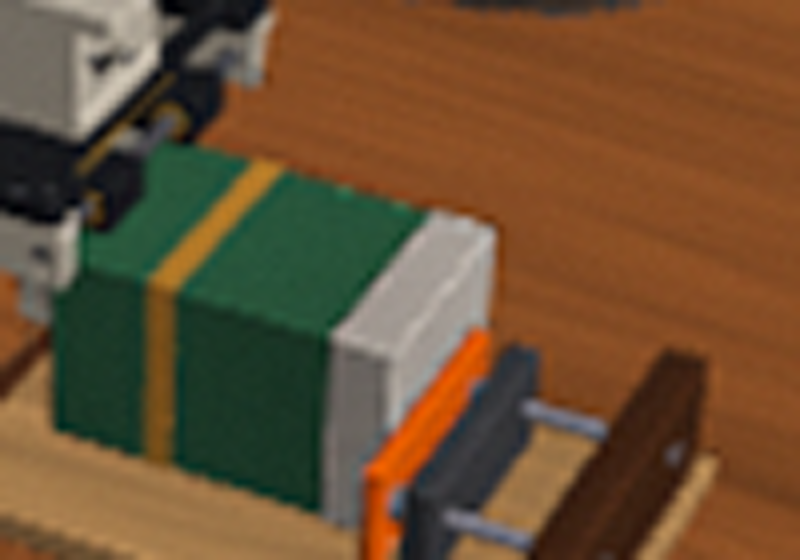

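```bash
for i in 1; do python3 -m crank '[-1,0,0,0,40,-1.5,0,0,0,40,-1.5,0,0,0,40]'>/dev/null; python3 st.py;python3 -m crank '[-1,0,0,0,40,-1.5,0,0,0,40,-1.5,0,0,0,40]'>/dev/null; python3 st.py;python3 -m crank '[-1,0,0,0,40,-1.5,0,0,0,40,-1.5,0,0,0,40]'>/dev/null; python3 st.py; done
```

```text
[0.4878 0.027  0.0521] [ 2.5 -8.6  3.7] M [-2.857 -0.769 -0.108] 24.73
[0.4877 0.0276 0.0521] [  1.9 -10.1   2.4] M [-3.19  -0.853 -0.151] 25.1
[0.4875 0.0281 0.0522] [  1.9 -10.1   3.6] M [-3.328 -0.981 -0.137] 25.48
```

```bash
python3 -m crank '[-1,0,0,0,40,-2,0,0,0,40,-2,0,0,0,40]'>/dev/null; python3 st.py;python3 -m crank '[-1,0,0,0,40,-2,0,0,0,40,-2,0,0,0,40]'>/dev/null; python3 st.py
```

```text
[0.4874 0.029  0.0522] [  2.  -12.1   4.1] M [-3.694 -1.225 -0.159] 25.85
[0.4872 0.0297 0.0522] [  3.2 -11.3   3.7] M [-4.067 -1.272 -0.096] 26.23
```

```bash
python3 -m crank '[-1,0,0,0,40,-1,0,0,0,40,-1,0,0,0,40]'>/dev/null; python3 st.py; python3 - <<'E'
from h import *
import cv2
S=optics.capture("scene")["image"][175:245,260:360,::-1]
cv2.imwrite("pics/z15.png",cv2.resize(S,None,fx=8,fy=8,interpolation=cv2.INTER_CUBIC))
E
python3 st.py
```

```text
[0.4872 0.0297 0.0522] [  4.5 -12.2   2.7] M [-3.667 -1.333 -0.063] 26.6
[0.4872 0.0297 0.0522] [  3.9 -11.5   3. ] M [-3.679 -1.293 -0.073] 26.65
```

View pics/z15.png

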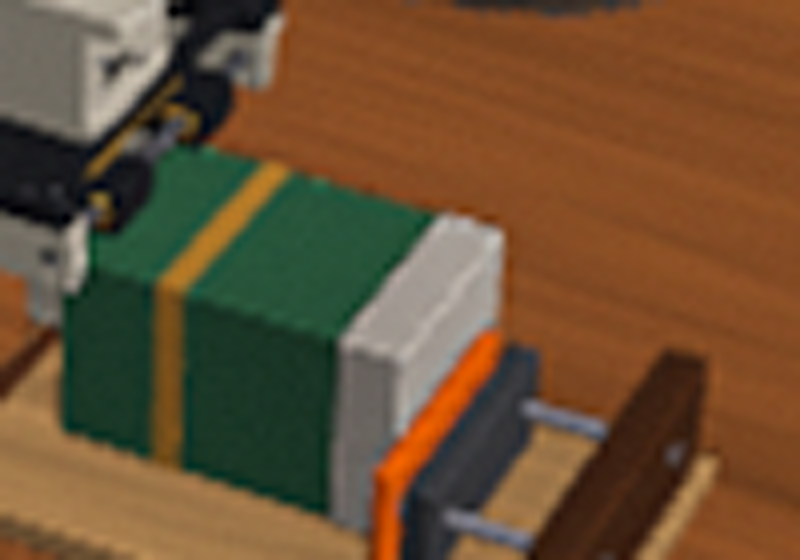

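```bash
python3 -m crank '[-1,0,0,0,40,-1.8,0,0,0,40,-1.8,0,0,0,40]'>/dev/null; python3 st.py
```

```text
[0.487  0.0301 0.0522] [  2.2 -12.8   3. ] M [-4.309 -1.37  -0.146] 27.02
```

About 5 mm compression at about 13 N. I'll let go gently now.

```bash
python3 -m crank '[0,0,0,0,40,1,0,0,0,40,2,0,0,0,40,3,0,0,0,40,4,0,0,0,40,5,0,0,0,40,6,0,0,0,40,8,0,0,0,40,12,0,0,0,40]';python3 st.py; python3 -m crank '[10,0,0,0,40,30,0,0,0,40,40,0,0,0,40,40,0,0,0,40]';python3 st.py; python3 -m crank '[0,0,-60,0,40,0,0,-120,0,40,0,0,-180,0,40,50,0,-200,0,40,100,0,-200,0,40,100,0,-200,0,40]'; python3 -m crank '[50,0,0,0,40,100,0,0,0,40,100,0,0,0,40,100,0,0,0,40]'; python3 - <<'E'
from h import *
import cv2
S=optics.capture("scene")["image"][175:245,260:360,::-1]
cv2.imwrite("pics/z16.png",cv2.resize(S,None,fx=8,fy=8,interpolation=cv2.INTER_CUBIC))
S=optics.capture("top")["image"]
cv2.imwrite("pics/zt16.png",cv2.resize(S[195:285,210:330,::-1],None,fx=6,fy=6,interpolation=cv2.INTER_CUBIC))
cv2.imwrite("pics/top16.png",S[:,:,::-1])
E
```

```text
time: 28.15
position: [0.4876, 0.018, 0.0524]
tool_rot: [0.724, -0.69, 0.007, 0.004]
wrist_force: [0.0, 0.3, -0.8]
gripper_width: 0.401
[0.4876 0.018  0.0524] [ 0.   0.3 -0.8] M [ 0.1   -0.049  0.01 ] 28.15
time: 28.65
position: [0.4894, -0.0227, 0.053]
tool_rot: [0.724, -0.69, 0.007, 0.004]
wrist_force: [0.3, -0.1, -0.5]
gripper_width: 0.403
[ 0.4894 -0.0227  0.053 ] [ 0.3 -0.1 -0.5] M [ 0.12   0.038 -0.016] 28.65
time: 29.4
position: [0.4929, -0.1214, 0.2548]
tool_rot: [0.722, -0.691, 0.008, 0.004]
wrist_force: [0.1, 0.5, -0.0]
gripper_width: 0.396
time: 29.9
position: [0.4972, -0.2207, 0.256]
tool_rot: [0.722, -0.692, 0.007, 0.004]
wrist_force: [1.2, 0.6, -0.1]
gripper_width: 0.398
```

View pics/z16.png

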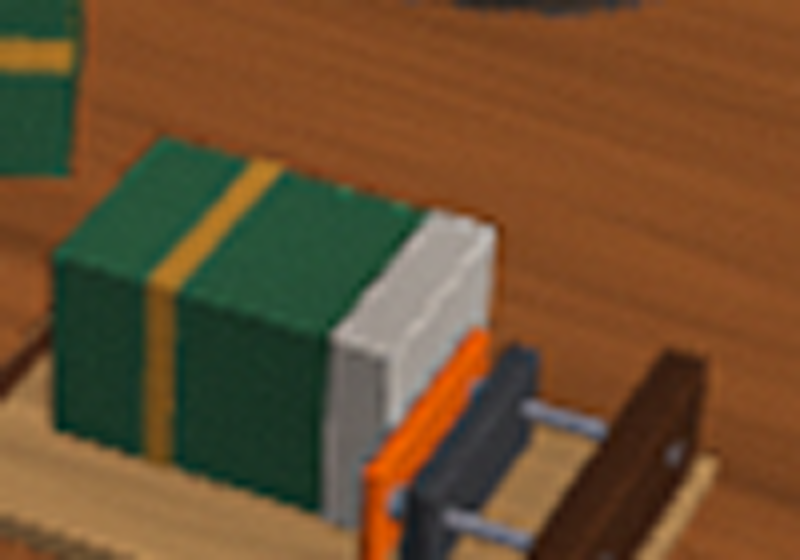

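View pics/zt16.png

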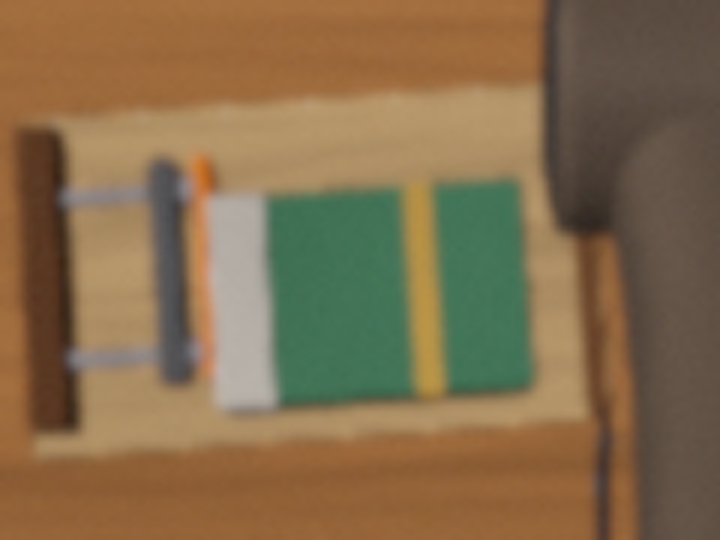

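View pics/top16.png

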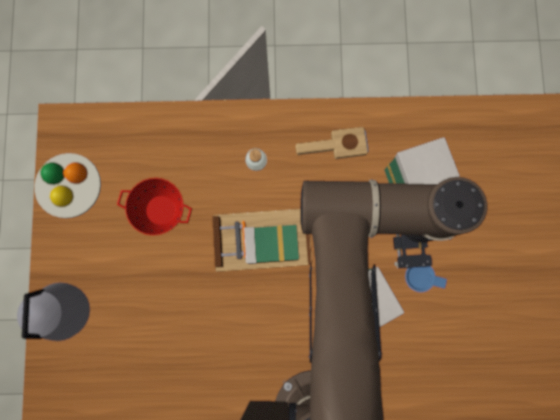

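```bash
python3 z.py 210 195 6 top '[[0.104,[208,197],[220,410],[533,388],[518,181]]]'; python3 z.py 260 175 8 scene '[[0.104,[57,258],[165,140],[497,232],[390,355]]]'; python3 st.py; python3 -c "
from plant import ctrl; ctrl.finish_job()"
```

```text
z 0.104
[0.5279 0.1895 0.104 ] deck x,y mm 185.4376191056723 -27.994886341002573 seg 147.21735102687452 91.84036589277447
[0.4273 0.1848 0.104 ] deck x,y mm 185.40117999262117 72.75439828742361 seg 100.74877689690214 -177.28539690159337
[0.4348 0.0376 0.104 ] deck x,y mm 38.06681685871399 72.2323437046641 seg 147.33453589650657 -87.10310257496677
[0.5327 0.0424 0.104 ] deck x,y mm 38.23585080257143 -25.801912877002803 seg 98.03390184675669 2.7926714995392974
z 0.104
[0.5374 0.0444 0.104 ] deck x,y mm 40.00977792775262 -30.59291393408494 seg 143.27189893181293 -85.88971277700487
[0.4395 0.0379 0.104 ] deck x,y mm 38.130850608157594 67.47048570248114 seg 98.08089771896 -176.20844784122934
[0.4293 0.1859 0.104 ] deck x,y mm 186.45618730785287 70.7472685378451 seg 148.3607700214396 93.95944487958636
[0.5271 0.1873 0.104 ] deck x,y mm 183.23863166974422 -27.051437082713246 seg 97.85112020925938 0.8095415806193452
[ 0.4975 -0.2201  0.2565] [ 0.  -0.3 -0.1] M [ 0.138 -0.026 -0.029] 30.1
the job is handed in; nothing more can be done
```

The tin is lying on its side on the board, straight, with its lid touching the orange plate. The job is handed in; it took about 30 s.

**What I did:**
- **Slide:** I pushed the smallest tin, upright, squarely up to the board's near edge. The gripper body touches first when the tool points down, so I pushed with that, about 70 mm up, rather than with the fingers.
- **Tip:** I tipped it over the edge by pushing with the fingertips about 127 mm up its back face.
- **Plate:** I slid it along the board, felt the plate at about 184 mm, pressed it in by about 5 mm, let go slowly and moved the arm clear.

**Last checks:**
- **Position:** the tin lies straight to within about 1°. The two camera views put the lid end at 183–186 mm from the near edge, against the plate. After I let go, the plate pushed the tin back, leaving it pressed in by roughly 1 mm.
- **Force:** the highest wrist readings were about 12.5 N at the edge and 13 N at the plate. I only took readings between moves, so I would have missed any brief spikes. I didn't measure how hard the tin landed when it fell the last part of the way onto the board.
- **Bystanders:** the tostonera, colander, salt cellar and spoon rest look unmoved in the last top view; I compared them by eye only. The robot is touching nothing.

**Not ideal:**
- **Off centre:** the tin lies about 22 mm off the board's centre line, so the plate covers about 83 of its 100 mm width.
- **Slid back:** it slid about 28 mm back while falling, which the push along the board made up.

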